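Puff the dust off an uncapped lens

ROBOT

A 6-joint arm with a two-finger parallel gripper is mounted at the origin on the work surface. World frame = base frame: x ahead of the robot, y to its left, z up, the work surface at z = 0. Lengths are in m, angles in degrees, forces in N, time in s.
With the tool pointing down it reaches from about 0.425 to 0.95 m from the base axis. Payload 14.7 kg.
Tool frame: the origin (TCP) lies at the centre of the arm's flange, where the gripper is bolted on; the fingertips stand robot.tips_ahead ahead of it and the grasp point (between the pads) lies 155 mm ahead of it (robot.tips_ahead is the distance from the TCP to the fingertips, in m); z points along the fingers, y is the direction in which the jaws open and shut (so a half turn about z gives the same grasp; the last joint's range is limited). The gripper opens to 85 mm and grips with 20 to 120 N. Pads are 22 mm wide; open, the fingers measure 114 mm over their backs; the gripper's body (76 mm by 85 mm) begins 54 mm behind the grasp point. The pads swing forward as they close: fully open they stand 13 mm farther back than shut.
Start: joints at [-65.81, 27.513, 91.461, -0, 61.026, -2.67], TCP at [0.294, -0.58, 0.405] pointing down, gripper open.
Joint ranges: [-157.49, 157.49], [-46.99, 117.5], [13.45, 153.17], [-89.5, 269.5], [5.16, 153.95], [-167.48, 167.48]. Speed limits (degrees/s): [108.29, 108.29, 136.94, 172.46, 172.46, 172.46].

INTERFACE

Orientations are given as a 3x3 rotation matrix whose columns are the frame's x, y, z axes.
In Python, from cell import robot gives the robot as it stands.
- The arm moves only by the tool play_rows, never from a script. Its argument "increments" is a list of rows, each a list of 3 entries, a list of its own where there are three numbers: the finger opening in mm, from 0 to 85.4, then the shift along the tool's x, y, z in mm, then the turn, a rotation vector about the tool's x, y, z in rad. In form: [[jaw, [x, y, z], [rx, ry, rz]], ...]. A call has 1 to 12 rows; each row is the pose to reach, as a shift and turn from the pose measured when the call began, along the tool's axes at that moment; what a row does not reach only later rows make up. A row lasts 1/8 s, in which the tool goes at most 62.5 mm and 10.7 degrees, less where a joint would pass 70% of its speed; a pose out of reach is approached as far as the arm can. A call with a gripper value outside its range is refused whole. The fingers move at their own pace and stop on an object; "squeeze" is the grip in N (left out, the last holds). Time passes only in rows, so rows that repeat a pose let the fingers close. It gives the time, the measured TCP pose, the force and the opening at its end, in the units of the state.
- robot.sense(): the state, without advancing time (a new reading comes with each control period).
- robot.capture(name): name is "scene" or "top" or "wrist"; returns the picture (384x512x3 uint8, red, green, blue); there is no depth.
- robot.get_calibration(name): a dict with "mtx" (3x3 intrinsics, pixels), "R" (3x3) and "t" (3): a world point X has camera coordinates R X + t; the wrist camera has in their place "T_tool_cam" (4x4, takes a point from camera to tool coordinates, whose origin is the TCP and whose axes are the flange's). Camera axes: x right, y down, z forward; pixel columns grow to the right and rows downward; lengths in m; the calibration is good to about 2 mm. A picture is of the moment at which its call begins: read the wrist's pose just before it. get_calibration takes no time and is no camera call.
- robot.close_job(): hands the job in, once; it reports no verdict.
Trained networks look in the newest picture that a camera, given by its name, has taken for a name from the list of things; names that differ only in an ending like _2 or _b are one class to them, and where a whole thing is asked for, a point or a joint stands for the part that bears it (a point fixed in the world has none). Each returns a list of dicts, best first, with "conf" (0 to 1); they miss things now and then, are a little off and sometimes report something else, mostly with a low value. They report only what shows in the picture. A call takes as long as a camera call. They do not tell look-alikes from the thing itself.
- robot.recognise(camera, label): "extent" ([left, top, right, bottom] as shares, 0 to 1, of the picture: columns of its width, rows of its height, round what is visible of it).
- robot.regions_of(camera, label): "mask" (384x512 bool, what is visible of it) and "extent" ([left, top, right, bottom] as shares, 0 to 1, of the picture: columns of its width, rows of its height, round what is visible of it).
- robot.pinpoint(camera, label): "point" ([column, row] as shares, 0 to 1, of the picture: columns of its width, rows of its height: a listed point, or the origin of a listed thing).
The state is a dict: "time_s": time; "qpos": joint angles; "joint_vel": joint speeds; "joint_torque": joint torques, N m; "eef_pos": TCP position; "orientation": TCP orientation; "force": force on the tool from outside, world axes, zero at the start; "moment": the same for the moment, N m; "finger_gap": finger opening in m.
Only numpy, scipy, OpenCV 4.12 (cv2) and the standard library are available. Lean on these libraries where they do the work, as an engineer would, in place of code of your own. Each camera call takes 0.05 s, during which the arm holds its last target. There are 200 camera calls.

TASK

Take the orange dust cap off the lens and set it down (do not drop it) in the green dish, knob upwards, and let go of it. Then press the red spray head of the leaning air can right down for a moment, so that it puffs over the bare lens, and let it spring back up. Do not press it before the cap is in the dish, and do not bump the lamp above it or disturb the other things on the table.

Things in the scene. Friction and masses are not known exactly. Their poses are not given: they have to be found in the camera images.
- cap_mid (a point): Centre (half-way up) of the loose orange lens cap, 40-85 g, 50 mm high: round cover 70 mm across, 16 mm high (12 mm deep skirt, slips over the lens rim with 2 mm play), with an upright bar as knob, 46 mm long, 16 wide, 34 tall. Underside 25 mm below this point, cover's upper face 9 mm below, bar's top 25 mm above. z up; the bar's length runs along x: grip it across y.
- lens_top (a point): Centre of the upper rim of the fixed black lens, upright, glass up: 60 mm across at the rim, foot 90 mm across, 85 mm high. z up. It stands 140 to 160 mm in front of the spray head. At the start the cap sits on it, the cap's centre 13 mm above this point.
- dish_in (a point): Centre of the inner floor (4 mm above the table) of the fixed open green dish: inside 142 mm along its x, 122 mm along its y; walls 4 mm thick, tops 22 mm above the table. z up. The cap set down in it has its centre 25 mm above this point.
- nozzle_top (a point): Centre of the flat top of the red spray head, a round button 35 mm across on a fixed blue air can (53 mm across, 170 mm long) that leans 35 degrees from vertical towards the lens. z points out of the top along the can's axis: press along -z; y is level; x points away from the lens and up. It moves with the head; at rest 209 mm above the table.
- nozzle (a joint): Travel of the spray head along the can's axis, in m: 0 = up, 0.010 = right down against its stop. It springs back: about 4 N starts it, about 8 N holds it down.
- lamp: Fixed white lamp over the can, a level slab 65 mm long (x), 100 wide (y), 22 thick (z up) with a narrow arm to a post. Origin: middle of its lower front edge; it runs along +x, away from the lens. Underside 85 mm above the resting spray head's top, front edge 12 mm behind that top's middle: it blocks a tool from straight above, so come along the can's slope, from the lens side.
- slide_box: Bystander: blue slide box with grey lid, 100 x 85 x 38 mm; origin at its underside.
- filter_cube: Bystander: black filter cube, 50 x 50 x 56 mm; origin at its underside.
- eyepiece: Bystander: black eyepiece, 42 mm across, 62 mm high, standing; origin at its underside.
- wash_bottle: Bystander: white bottle with a blue cap, 56 mm across, 130 mm high; origin at its underside.
- screwdriver: Bystander: screwdriver 180 mm long, lying on the table; origin at its underside.
- objective: Bystander: brass microscope objective, 32 mm across, 46 mm high, standing on the station's plate (12 mm thick) beside the air can; origin at its underside.
Not all that is in view belongs to the job. There is more than one size of the part that bears cap_mid; the job needs the largest.

How it is judged:
By the outcome, as a careful person would: the job done as asked, in the order asked, and still so for the second after the job is handed in, with the robot touching nothing.
It also fails if it takes over 50 s, if anything falls off the work surface, if the arm or the gripper's body presses on something with over 40 N, if the wrist force passes 120 N, or if a joint passes its speed limit or range.

## Working session

There is one attempt and no reset: what is moved stays moved. The work goes in short steps, Python scripts to look and compute and a tool call to move; the robot and the scene stay as the last step left them, time stands still between calls to the robot, and variables do not carry over. Pictures are saved under pics/ and viewed, about 8 in all and at most 12, crops included, and the job is handed in when it is done.

Besides the shell and the picture viewer there is one more tool, called after "Call:" by a JSON object that holds its "method" and its "body". play_rows: Moves the arm, as the interface text tells. Its arguments: {"type":"object","properties":{"increments":{"type":"array","items":{"type":"array"}},"squeeze":{"type":"number"}},"required":["increments"]}

```bash
mkdir -p pics; ls; cat > h.py <<'E'
import numpy as np, cv2
from cell import robot
def cam(n):
    c=robot.get_calibration(n); return np.array(c["mtx"]),np.array(c["R"]),np.array(c["t"]).ravel()
def save(n,f,scale=1.5):
    im=robot.capture(n); cv2.imwrite(f,cv2.resize(im[:,:,::-1],None,fx=scale,fy=scale)); return im
def ray(n,p):
    K,R,t=cam(n); u=np.array([p[0]*512,p[1]*384,1]); d=R.T@np.linalg.solve(K,u); return -R.T@t,d/np.linalg.norm(d)
def atz(n,p,z):
    o,d=ray(n,p); return o+d*(z-o[2])/d[2]
def tri(p1,p2,n1="scene",n2="top"):
    o1,d1=ray(n1,p1);o2,d2=ray(n2,p2)
    A=np.stack([d1,-d2],1);s=np.linalg.lstsq(A,o2-o1,rcond=None)[0]
    a=o1+d1*s[0];b=o2+d2*s[1]; return (a+b)/2,np.linalg.norm(a-b)
def proj(n,X):
    K,R,t=cam(n); c=K@(R@np.array(X)+t); return c[:2]/c[2]
E
python3 - <<'E'
from h import *
np.set_printoptions(precision=4,suppress=True)
save("scene","pics/s1.png");save("top","pics/t1.png")
print(robot.tips_ahead, {k:v for k,v in robot.sense().items() if k in("time_s","eef_pos","finger_gap")})
for l in ["cap_mid","lens_top","dish_in","nozzle_top","lamp","slide_box","filter_cube","eyepiece","wash_bottle","screwdriver","objective"]:
    r={c:robot.pinpoint(c,l) for c in("scene","top")}
    for c in r: print(l,c,[(np.round(np.array(x["point"])*[768,576]).tolist(),round(x["conf"],2)) for x in r[c][:4]])
    if r["scene"] and r["top"]:
        for a in r["scene"][:3]:
            for b in r["top"][:3]:
                X,e=tri(a["point"],b["point"])
                if e<.02: print("   ",X,round(e,4))
E
```

```text
pics
0.1734 {'time_s': 0.1, 'eef_pos': array([ 0.2936, -0.5797,  0.4041]), 'finger_gap': 0.08539815337692114}
cap_mid scene [([333.0, 262.0], 0.75), ([430.0, 301.0], 0.64), ([384.0, 237.0], 0.47)]
cap_mid top [([341.0, 328.0], 0.73), ([448.0, 370.0], 0.57)]
    [ 0.4479 -0.1133  0.0112] 0.0023
    [0.53   0.0905 0.0391] 0.007
lens_top scene []
lens_top top [([394.0, 371.0], 0.68), ([226.0, 263.0], 0.19)]
dish_in scene [([564.0, 291.0], 0.93), ([557.0, 389.0], 0.26)]
dish_in top [([220.0, 367.0], 0.55), ([376.0, 273.0], 0.51)]
    [0.4543 0.3304 0.018 ] 0.0021
nozzle_top scene [([400.0, 270.0], 0.53), ([188.0, 332.0], 0.5)]
nozzle_top top [([375.0, 277.0], 0.45)]
    [0.604  0.0325 0.2211] 0.009
lamp scene [([395.0, 245.0], 0.83)]
lamp top [([373.0, 263.0], 0.7)]
    [0.6157 0.0305 0.294 ] 0.0006
slide_box scene [([239.0, 252.0], 0.64)]
slide_box top [([551.0, 371.0], 0.64)]
    [ 0.4449 -0.3128  0.0024] 0.0142
filter_cube scene [([184.0, 336.0], 0.85)]
filter_cube top [([557.0, 274.0], 0.94)]
    [ 0.6425 -0.3474 -0.0088] 0.0078
eyepiece scene [([561.0, 394.0], 0.54)]
eyepiece top [([558.0, 276.0], 0.53), ([230.0, 264.0], 0.44)]
    [0.6599 0.3235 0.0038] 0.005
wash_bottle scene [([506.0, 426.0], 0.73), ([392.0, 269.0], 0.57)]
wash_bottle top [([273.0, 226.0], 0.78)]
    [0.7353 0.2343 0.0121] 0.0009
screwdriver scene [([235.0, 369.0], 0.67)]
screwdriver top [([507.0, 238.0], 0.65), ([222.0, 261.0], 0.48)]
    [ 0.7082 -0.2315  0.0228] 0.0056
objective scene [([390.0, 239.0], 0.72), ([425.0, 369.0], 0.55)]
objective top [([340.0, 265.0], 0.39)]
    [0.6556 0.0951 0.0177] 0.0044
```

View pics/s1.png

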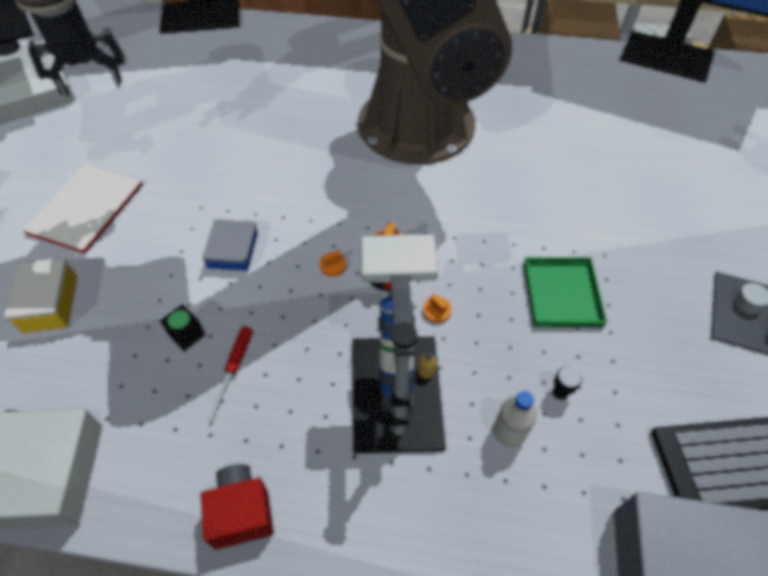

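View pics/t1.png

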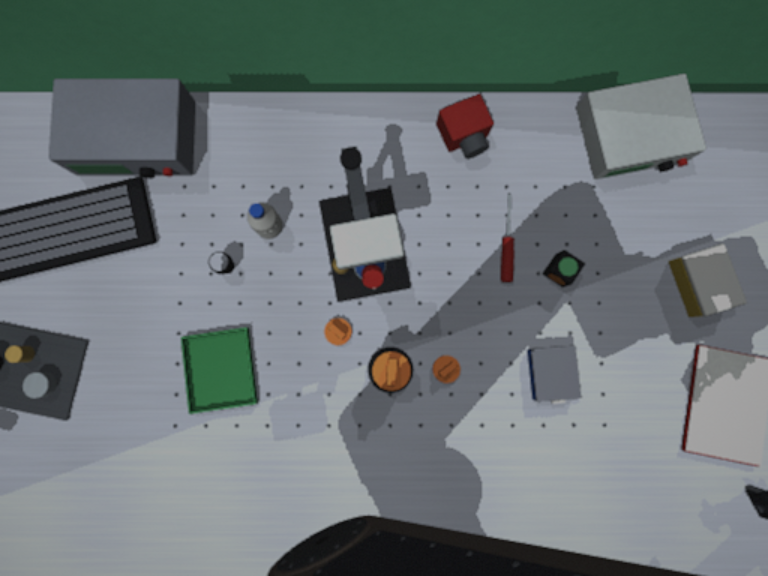

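The scene view shows the lens and its cap half hidden behind the lamp, with orange at (388,230). The top view shows:
- **Large cap on the lens:** (391,371). The smaller look-alikes are at (338,330) and (446,370).
- **Red head:** (373,277).
- **Green dish:** (220,368).

The robot is on the lens side. I'll refine these positions next.

```bash
cat >> h.py <<'E'
from scipy.spatial.transform import Rotation as Ro
def inc(p,R=None):
    s=robot.sense(); P=np.array(s["eef_pos"]);R0=np.array(s["orientation"])
    R=R0 if R is None else R
    return np.round(R0.T@(np.array(p)-P)*1000,1), np.round(Ro.from_matrix(R0.T@R).as_rotvec(),4)
def wristray(px,s):
    c=robot.get_calibration("wrist");T=np.array(c["T_tool_cam"]);K=np.array(c["mtx"])
    R0=np.array(s["orientation"]);P=np.array(s["eef_pos"])
    d=R0@T[:3,:3]@np.linalg.solve(K,[px[0],px[1],1.]); o=P+R0@T[:3,3]; return o,d/np.linalg.norm(d)
E
python3 - <<'E'
from h import *
np.set_printoptions(precision=4,suppress=True)
s=robot.sense();print(s["orientation"],robot.get_calibration("wrist")["T_tool_cam"],robot.get_calibration("wrist")["mtx"])
im=robot.capture("top")
S=lambda x,y:(x/768,y/576)
print("cap",atz("top",S(391,370),.098),"noz",atz("top",S(373,277),.209))
hsv=cv2.cvtColor(im,cv2.COLOR_RGB2HSV)
g=((hsv[...,0]>45)&(hsv[...,0]<80)&(hsv[...,1]>120)).astype(np.uint8);g[:100]=0
c=max(cv2.findContours(g,0,2)[0],key=cv2.contourArea);r=cv2.minAreaRect(c);
b=cv2.boxPoints(r);print("dish",[atz("top",(x/512,y/384),.022)[:2] for x,y in b])
m=((hsv[...,0]<22)&(hsv[...,0]>5)&(hsv[...,1]>120)).astype(np.uint8)
for c in cv2.findContours(m,0,2)[0]:
    if cv2.contourArea(c)>60:
        (x,y),rr=cv2.minEnclosingCircle(c);print((x,y),rr,atz("top",(x/512,y/384),.089))
r=robot.regions_of("top","nozzle_top")
if r:
    ys,xs=np.nonzero(r[0]["mask"]);print(r[0]["conf"],xs.mean(),ys.mean(),len(xs))
h=inc([.45,0,.40]);print(h)
E
```

```text
[[ 0.8921  0.4519 -0.    ]
 [ 0.4519 -0.8921  0.    ]
 [-0.     -0.     -1.    ]] [[-0.0002 -0.9531 -0.3025  0.077 ]
 [ 1.     -0.0004  0.0008 -0.0006]
 [-0.0009 -0.3025  0.9531  0.0309]
 [ 0.      0.      0.      1.    ]] [[306.3657   0.     248.7864]
 [  0.     306.3657 192.784 ]
 [  0.       0.       1.    ]]
cap [ 0.4514 -0.0011  0.098 ] noz [0.6061 0.0306 0.209 ]
dish [array([0.5158, 0.4089]), array([0.5314, 0.278 ]), array([0.3848, 0.2567]), array([0.3697, 0.3857])]
(297.63043212890625, 245.63043212890625) 9.022497177124023 [ 0.4537 -0.1025  0.089 ]
(260.4693908691406, 246.64540100097656) 13.624956130981445 [ 0.4511 -0.0007  0.089 ]
(9.65384578704834, 236.03846740722656) 6.654062271118164 [0.4809 0.6856 0.089 ]
(224.96153259277344, 220.54615783691406) 8.786006927490234 [0.5225 0.0969 0.089 ]
0.66 247.21052631578948 184.38011695906434 171
(array([ 401.4, -446.7,    4.7]), array([0., 0., 0.]))
```

Call:
{"method": "play_rows", "body": {"increments": [[85,[33,-38,-5],[0,0,-0.16]],[85,[65,-75,-11],[0,0,-0.32]],[85,[98,-113,-16],[0,0,-0.48]],[85,[131,-150,-22],[0,0,-0.64]],[85,[164,-188,-27],[0,0,-0.8]],[85,[196,-226,-33],[0,0,-0.96]],[85,[229,-263,-38],[0,0,-1.12]],[85,[262,-301,-43],[0,0,-1.28]],[85,[294,-338,-49],[0,0,-1.44]],[85,[327,-376,-54],[0,0,-1.6]],[85,[360,-414,-60],[0,0,-1.76]],[85,[392,-451,-65],[0,0,-1.92]]]}}

```text
time_s: 2.8
eef_pos: [0.4398, 0.0013, 0.4702]
orientation: [[-0.733, 0.68, 0.001], [0.68, 0.733, -0.0], [-0.001, 0.001, -1.0]]
force: [0.2, 0.0, -0.7]
finger_gap: 0.0851
```

```bash
python3 - <<'E'
from h import *
s=robot.sense();print(s["time_s"],s["eef_pos"],s["orientation"],s["qpos"])
y=np.radians(191.7);c,q=np.cos(y),np.sin(y)
print(inc([.44,0,.47],np.array([[c,q,0],[q,-c,0],[0,0,-1.]])))
E
```

```text
2.8 [0.43977199 0.00129594 0.47021272] [[-7.33470383e-01  6.79720813e-01  9.02162791e-04]
 [ 6.79721036e-01  7.33470727e-01 -7.70276272e-05]
 [-7.14067279e-04  5.56721544e-04 -9.99999590e-01]] [-3.78146315e+00  6.17555095e+00  1.12580095e+02 -1.13522124e-03
  6.11924849e+01 -5.09590668e+01]
(array([-1. , -0.8,  0.2]), array([ 2.000e-04,  9.000e-04, -9.516e-01]))
```

Call:
{"method": "play_rows", "body": {"increments": [[85,[0,0,0],[0,0,-0.17]],[85,[0,0,0],[0,0,-0.34]],[85,[0,0,0],[0,0,-0.5]],[85,[0,0,0],[0,0,-0.66]],[85,[-1,-1,0],[0,0,-0.82]],[85,[-1,-1,0],[0,0,-0.95]],[85,[-1,-1,0],[0,0,-0.95]]]}}

```text
time_s: 3.68
eef_pos: [0.4398, -0.0001, 0.4703]
orientation: [[-0.98, -0.2, 0.001], [-0.2, 0.98, -0.0], [-0.001, -0.0, -1.0]]
force: [0.3, 0.5, 0.2]
finger_gap: 0.0851
```

```bash
python3 - <<'E'
from h import *
np.set_printoptions(precision=4,suppress=True)
s=robot.sense();print(s["time_s"],s["eef_pos"],s["qpos"])
save("wrist","pics/w1.png")
for l,z in [("cap_mid",.098),("nozzle_top",.209),("lamp",.294)]:
    for x in robot.pinpoint("wrist",l)[:3]:
        p=np.array(x["point"])*[512,384];o,d=wristray(p,s)
        print(l,x["conf"],p*1.5,o+d*(z-o[2])/d[2])
E
```

```text
3.675 [ 0.4398 -0.0001  0.4703] [  -3.9693    6.1693  112.5739    0.0005   61.1934 -105.5353]
cap_mid 0.97 [256.9728 223.0272] [ 0.4368 -0.0891  0.098 ]
cap_mid 0.87 [462.1824 337.9392] [0.4962 0.0848 0.098 ]
cap_mid 0.6 [370.6368 262.7712] [0.4497 0.     0.098 ]
nozzle_top 0.65 [370.7904 544.6656] [0.6038 0.0321 0.209 ]
lamp 0.61 [115.8144 425.376 ] [ 0.479  -0.0882  0.294 ]
```

View pics/w1.png

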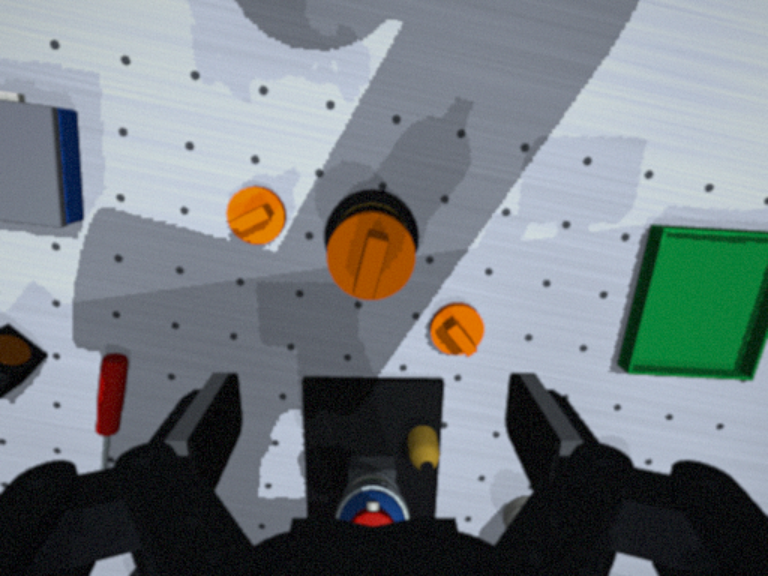

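The wrist view shows the cap on the lens with its cover centre at about (371,254) and the bar tilted about 8-15° in the image. The red head is at (371,520) and the dish is on the right. I'll zoom in to get the bar's angle.

```bash
python3 - <<'E'
from h import *
im=robot.capture("wrist")
c=im[130:205,210:285];cv2.imwrite("pics/w2.png",cv2.resize(c[:,:,::-1],None,fx=8,fy=8,interpolation=cv2.INTER_CUBIC))
E
```

```text
(no output)
```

View pics/w2.png

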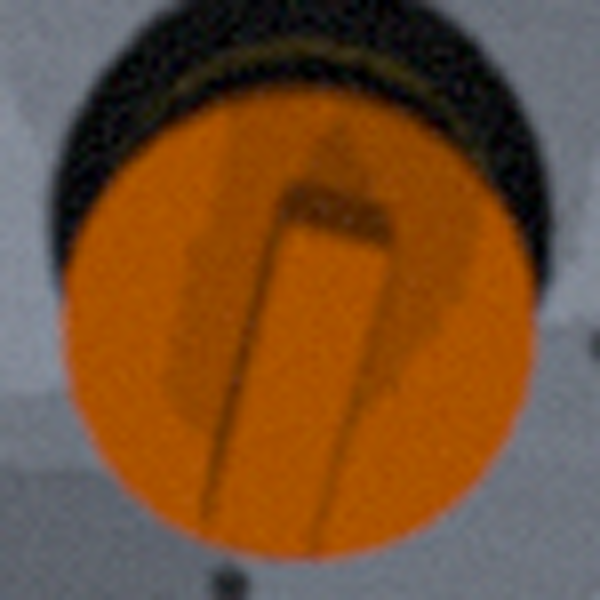

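The zoomed view shows the bar's top face running from (282,232)/(392,245) to (212,520)/(318,545), and the cover circle centred at about (301,323).

```bash
python3 - <<'E'
from h import *
np.set_printoptions(precision=4,suppress=True)
s=robot.sense()
def at(x,y,z):
    o,d=wristray((210+x/8-.44,130+y/8-.44),s);return o+d*(z-o[2])/d[2]
a,b,c,d=[at(*p,.123) for p in[(282,232),(392,245),(212,520),(318,545)]]
for u in(c-a,d-b):print(np.degrees(np.arctan2(u[1],u[0])),np.linalg.norm(u))
print("width",np.linalg.norm(b-a),"bar",(a+b+c+d)/4,"cover",at(301,323,.089), np.linalg.norm(at(63,323,.089)-at(540,323,.089)))
E
```

```text
-2.201845341003073 0.04077846476187061
-1.6322182303203263 0.04258347168793497
width 0.014505207638238296 bar [ 0.4465 -0.0005  0.123 ] cover [ 0.4457 -0.0008  0.089 ] 0.06989171014882663
```

```bash
cat >> h.py <<'E'
def down(deg):
    y=np.radians(deg);c,q=np.cos(y),np.sin(y);return np.array([[c,q,0],[q,-c,0],[0,0,-1.]])
E
python3 - <<'E'
from h import *
print(robot.tips_ahead,inc([.449,-.0005,.32],down(178)))
E
```

```text
0.1734 (array([ -8.8,  -2.1, 150.2]), array([-2.000e-04,  9.000e-04,  2.357e-01]))
```

Call:
{"method": "play_rows", "body": {"increments": [[40,[-4,-1,40],[0,0,0.12]],[40,[-9,-2,80],[0,0,0.236]],[40,[-9,-2,115],[0,0,0.236]],[40,[-9,-2,150],[0,0,0.236]],[40,[-9,-2,150],[0,0,0.236]],[40,[-9,-2,150],[0,0,0.236]]]}}

```text
time_s: 4.68
eef_pos: [0.4496, -0.0003, 0.3212]
orientation: [[-0.999, 0.036, 0.002], [0.036, 0.999, -0.0], [-0.002, -0.0, -1.0]]
force: [0.1, 0.3, 0.1]
finger_gap: 0.04
```

```bash
python3 - <<'E'
from h import *
s=robot.sense()
print(robot.tips_ahead,s["finger_gap"],s["qpos"],inc([.449,-.0005,.27],down(178)))
save("wrist","pics/w3.png")
E
```

```text
0.1734 0.039966008679863566 [-3.90706568e+00  1.85962252e+01  1.21882687e+02 -2.95230106e-03
  3.94240764e+01 -9.18611828e+01] (array([ 0.7, -0.2, 51.2]), array([-0.0001,  0.0017, -0.0008]))
```

View pics/w3.png

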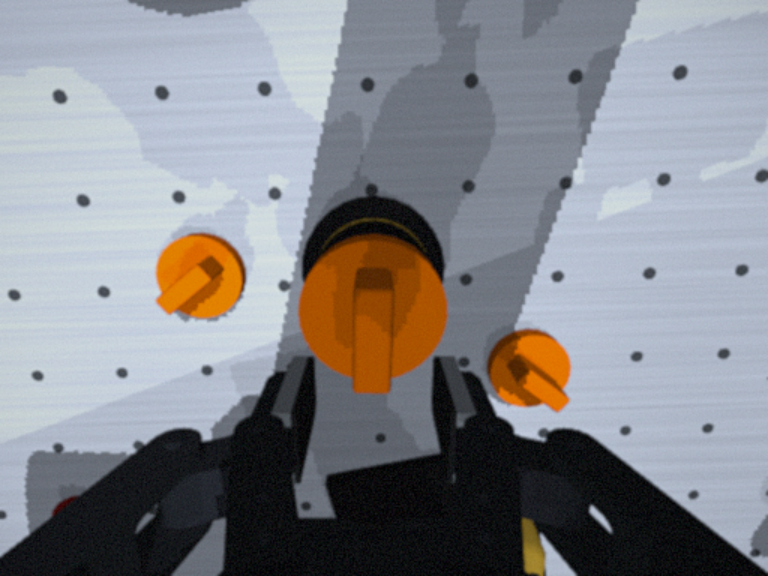

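The bar is vertical in the image, centred at column 373 between the fingers. Its top spans rows 290-392, which puts its centre at x ≈ 0.448. Descending.

Call:
{"method": "play_rows", "body": {"increments": [[40,[1,0,20],[0,0,0]],[40,[1,0,36],[0,0,0]],[40,[1,0,49],[0,0,0]],[40,[1,0,49],[0,0,0]]]}}

```text
time_s: 5.22
eef_pos: [0.4489, -0.0003, 0.2725]
orientation: [[-0.999, 0.036, 0.002], [0.036, 0.999, -0.0], [-0.002, -0.0, -1.0]]
force: [0.2, 0.4, -0.3]
finger_gap: 0.0397
```

Call:
{"method": "play_rows", "body": {"increments": [[12,[0,0,0],[0,0,0]],[12,[0,0,0],[0,0,0]],[12,[0,0,0],[0,0,0]],[12,[0,0,0],[0,0,0]],[12,[0,0,0],[0,0,0]]], "squeeze": 40}}

```text
time_s: 5.85
eef_pos: [0.4492, -0.0003, 0.2733]
orientation: [[-0.999, 0.036, 0.004], [0.036, 0.999, -0.0], [-0.004, -0.0, -1.0]]
force: [-0.3, -0.4, 5.4]
finger_gap: 0.0153
```

Call:
{"method": "play_rows", "body": {"increments": [[12,[0,0,-8],[0,0,0]],[12,[0,0,-20],[0,0,0]],[12,[0,0,-40],[0,0,0]],[12,[0,0,-65],[0,0,0]],[12,[0,0,-90],[0,0,0]],[12,[0,0,-90],[0,0,0]]]}}

```text
time_s: 6.6
eef_pos: [0.4494, -0.0003, 0.3655]
orientation: [[-0.999, 0.036, 0.008], [0.036, 0.999, -0.001], [-0.008, -0.0, -1.0]]
force: [0.7, -0.1, -0.9]
finger_gap: 0.0155
```

```bash
python3 - <<'E'
from h import *
s=robot.sense();print(s["force"],s["finger_gap"],inc([.451,.332,.35],down(178)))
E
```

```text
[ 0.71951733 -0.14438005 -0.91867036] 0.015462028755403298 (array([ 10.4, 332.2,  15.4]), array([-0.0003,  0.0077, -0.0008]))
```

Call:
{"method": "play_rows", "body": {"increments": [[12,[1,25,0],[0,0.003,0]],[12,[2,65,0],[0,0.006,0]],[12,[4,110,0],[0,0.008,0]],[12,[5,155,0],[0,0.008,0]],[12,[6,200,0],[0,0.008,0]],[12,[8,245,4],[0,0.008,0]],[12,[9,285,8],[0,0.008,0]],[12,[10,315,12],[0,0.008,0]],[12,[10,332,15],[0,0.008,0]],[12,[10,332,15],[0,0.008,0]]]}}

```text
time_s: 7.85
eef_pos: [0.4512, 0.3322, 0.3498]
orientation: [[-0.999, 0.035, -0.001], [0.035, 0.999, -0.001], [0.001, -0.001, -1.0]]
force: [0.6, -1.1, -0.4]
finger_gap: 0.0152
```

```bash
python3 - <<'E'
from h import *
s=robot.sense();print(s["force"],s["finger_gap"],inc([.451,.332,.215],down(178)))
save("wrist","pics/w4.png")
E
```

```text
[ 0.61203853 -1.06392876 -0.37002157] 0.015170240221327699 (array([ 1.000e-01, -1.000e-01,  1.348e+02]), array([-0.0008, -0.0009,  0.0003]))
```

View pics/w4.png

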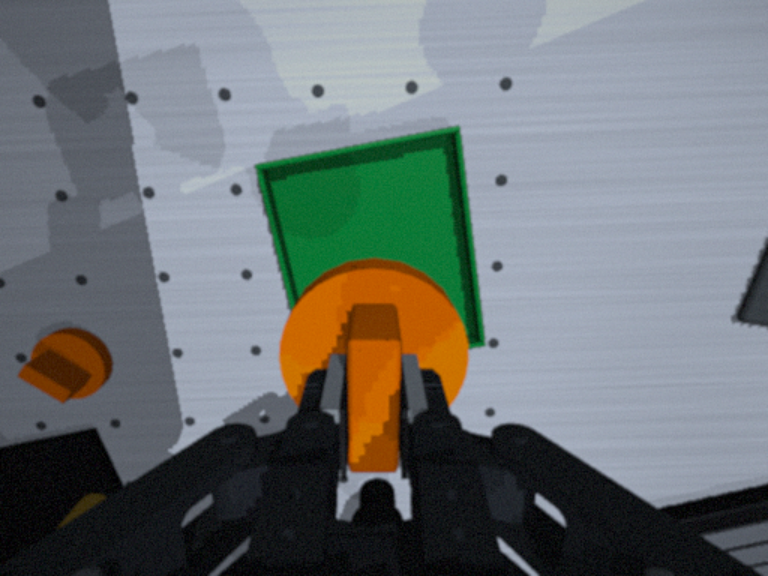

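The cap is level in the grip at (375,350) and lies over the dish. The dish corners (258,168) and (458,128) agree with the top view to within 3 mm. Lowering.

Call:
{"method": "play_rows", "body": {"increments": [[12,[0,0,35],[0,0,0]],[12,[0,0,75],[0,0,0]],[12,[0,0,110],[0,0,0]],[12,[0,0,128],[0,0,0]],[12,[0,0,138],[0,0,0]],[12,[0,0,142],[0,0,0]],[12,[0,0,142],[0,0,0]]]}}

```text
time_s: 8.78
eef_pos: [0.4513, 0.3315, 0.2086]
orientation: [[-0.999, 0.035, -0.0], [0.035, 0.999, -0.001], [0.0, -0.001, -1.0]]
force: [-0.1, -0.3, -0.4]
finger_gap: 0.0152
```

Call:
{"method": "play_rows", "body": {"increments": [[12,[0,0,1],[0,0,0]],[12,[0,0,2],[0,0,0]],[12,[0,0,3],[0,0,0]],[12,[0,0,3],[0,0,0]]]}}

```text
time_s: 9.28
eef_pos: [0.4513, 0.3315, 0.2056]
orientation: [[-0.999, 0.035, -0.0], [0.035, 0.999, -0.001], [0.0, -0.001, -1.0]]
force: [-0.6, 0.4, -0.7]
finger_gap: 0.0151
```

Call:
{"method": "play_rows", "body": {"increments": [[12,[0,0,0.7],[0,0,0]],[12,[0,0,1.3],[0,0,0]],[12,[0,0,1.3],[0,0,0]]]}}

```text
time_s: 9.65
eef_pos: [0.4512, 0.3315, 0.2044]
orientation: [[-0.999, 0.035, -0.0], [0.035, 0.999, -0.001], [0.0, -0.001, -1.0]]
force: [-1.4, -0.2, 3.8]
finger_gap: 0.0154
```

Contact is at the predicted height (3.8 N). Releasing and lifting.

Call:
{"method": "play_rows", "body": {"increments": [[20,[0,0,0],[0,0,0]],[30,[0,0,0],[0,0,0]],[40,[0,0,0],[0,0,0]],[40,[0,0,0],[0,0,0]],[40,[0,0,-15],[0,0,0]],[40,[0,0,-45],[0,0,0]],[40,[0,0,-90],[0,0,0]],[40,[0,0,-140],[0,0,0]],[40,[0,0,-190],[0,0,0]],[40,[0,0,-190],[0,0,0]]]}}

```text
time_s: 10.9
eef_pos: [0.452, 0.3321, 0.3994]
orientation: [[-0.999, 0.035, 0.006], [0.035, 0.999, 0.004], [-0.006, 0.004, -1.0]]
force: [0.9, 0.3, 0.0]
finger_gap: 0.0401
```

```bash
python3 - <<'E'
from h import *
np.set_printoptions(precision=4,suppress=True)
s=robot.sense();print(s["time_s"])
a=save("wrist","pics/w5.png",1);b=robot.capture("top")
cv2.imwrite("pics/c5.png",np.hstack([cv2.resize(a,(400,300)),cv2.resize(b[150:300,110:310],(400,300))])[:,:,::-1])
# nozzle from top view by colour
im=b;hsv=cv2.cvtColor(im,cv2.COLOR_RGB2HSV)
m=(((hsv[...,0]<5)|(hsv[...,0]>172))&(hsv[...,1]>120)).astype(np.uint8)
for c in cv2.findContours(m,0,2)[0]:
    if cv2.contourArea(c)>40:
        (x,y),rr=cv2.minEnclosingCircle(c)
        if 220<x<280 and 150<y<220: print("red",x,y,rr,cv2.boundingRect(c),atz("top",(x/512,y/384),.209))
for c in("top","scene"):
  for l in("nozzle_top","lens_top","lamp"):
    for x in robot.pinpoint(c,l)[:2]:
        z={"nozzle_top":.209,"lens_top":.085,"lamp":.294}[l];print(c,l,x["conf"],atz(c,x["point"],z))
E
```

```text
10.9
red 248.0 184.0 7.810349941253662 (241, 177, 15, 15) [0.6078 0.0323 0.209 ]
top nozzle_top 0.6 [0.6065 0.0261 0.209 ]
top lens_top 0.96 [ 0.4484 -0.0075  0.085 ]
top lamp 0.77 [0.6126 0.0293 0.294 ]
top lamp 0.39 [0.6082 0.2447 0.294 ]
scene nozzle_top 0.53 [0.5946 0.0361 0.209 ]
scene nozzle_top 0.5 [ 0.7488 -0.244   0.209 ]
scene lamp 0.83 [0.6156 0.0308 0.294 ]
```

View pics/c5.png

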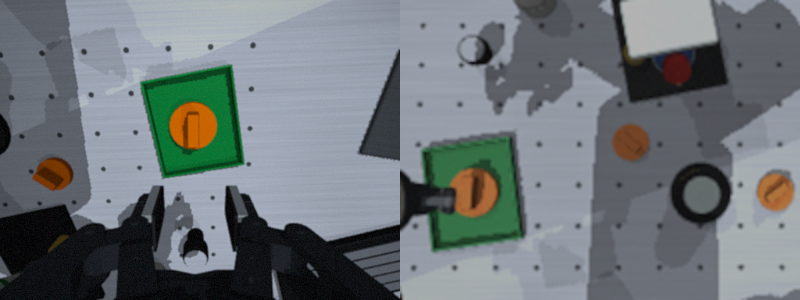

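The cap sits level and knob up in the dish (wrist view (193,125)). In the top crop the lens is bare and the red head is at (677,68). Next I'll move to a spot in front of the can with the jaws shut.

```bash
cat >> h.py <<'E'
def press(psi,a=35):
    p,t=np.radians([psi,a]);z=np.array([np.sin(t)*np.cos(p),np.sin(t)*np.sin(p),-np.cos(t)])
    x=-np.array([np.cos(t)*np.cos(p),np.cos(t)*np.sin(p),np.sin(t)]);return np.stack([x,np.cross(z,x),z],1)
E
python3 - <<'E'
from h import *
np.set_printoptions(precision=4,suppress=True)
im=robot.capture("top")
for l,z in(("lamp",.316),):
    r=robot.regions_of("top",l)[0];c=max(cv2.findContours(r["mask"].astype(np.uint8),0,2)[0],key=cv2.contourArea)
hsv=cv2.cvtColor(im,cv2.COLOR_RGB2HSV)
w=np.zeros(im.shape[:2],np.uint8);w[138:185,212:275]=1
w&=((hsv[...,2]>190)&(hsv[...,1]<40)).astype(np.uint8)
c=max(cv2.findContours(w,0,2)[0],key=cv2.contourArea);r=cv2.minAreaRect(c);print(r)
b=[atz("top",(x/512,y/384),.316)[:2] for x,y in cv2.boxPoints(r)];print(np.array(b))
for i in range(4):
    v=b[(i+1)%4]-b[i];print(np.linalg.norm(v),np.degrees(np.arctan2(v[1],v[0])))
print(inc([.44,.003,.44],down(190)))
E
```

```text
Traceback (most recent call last):
ValueError: max() iterable argument is empty
```

```bash
python3 - <<'E'
from h import *
np.set_printoptions(precision=4,suppress=True)
print(inc([.44,.003,.44],down(190)))
im=robot.capture("top");g=cv2.cvtColor(im,cv2.COLOR_RGB2GRAY)
w=np.zeros(g.shape,np.uint8);w[138:185,212:275]=(g[138:185,212:275]>int(.85*g[155:165,235:250].mean()))
n,L=cv2.connectedComponents(w);w=(L==L[160,243]).astype(np.uint8)
c=max(cv2.findContours(w,0,2)[0],key=cv2.contourArea);r=cv2.minAreaRect(c);print(r)
b=[atz("top",(x/512,y/384),.316)[:2] for x,y in cv2.boxPoints(r)];print(np.array(b))
for i in range(4):
    v=b[(i+1)%4]-b[i];print(np.linalg.norm(v),np.degrees(np.arctan2(v[1],v[0])))
E
```

```text
(array([  -0.2, -328.8,  -45.9]), array([-0.0011, -0.0015, -0.2096]))
((243.9672088623047, 160.07769775390625), (27.45870018005371, 43.78423309326172), 79.2156982421875)
[[ 0.6672  0.093 ]
 [ 0.6855 -0.0015]
 [ 0.6253 -0.0125]
 [ 0.6073  0.0813]]
0.09629099727292549 -79.01846318419669
0.061190691089571175 -169.67989005121248
0.09550370456186039 100.87372428719826
0.06100696006485612 11.057691571964636
```

Call:
{"method": "play_rows", "body": {"increments": [[0,[0,-30,-6],[0,0,-0.03]],[0,[0,-75,-14],[0,0,-0.06]],[0,[0,-120,-22],[0,0,-0.1]],[0,[0,-165,-30],[0,0,-0.14]],[0,[0,-210,-37],[0,0,-0.18]],[0,[0,-255,-46],[0,0,-0.21]],[0,[0,-300,-46],[0,0,-0.21]],[0,[0,-329,-46],[0,0,-0.21]],[0,[0,-329,-46],[0,0,-0.21]]]}}

```text
time_s: 12.58
eef_pos: [0.4397, 0.0013, 0.4402]
orientation: [[-0.985, -0.171, -0.001], [-0.171, 0.985, -0.001], [0.001, -0.001, -1.0]]
force: [-0.7, 0.3, -0.0]
finger_gap: -0.0003
```

```bash
python3 - <<'E'
from h import *
np.set_printoptions(precision=4,suppress=True)
s=robot.sense();print(s["qpos"]);R=press(10.7);N=np.array([.605,.032,.209]);T=N-R[:,2]*(.1734+.09);print(T,inc(T,R))
E
```

```text
[  -3.7544    8.0839  114.9972   -0.0885   56.9789 -103.5799]
[0.4565 0.0039 0.4248] (array([-17.1,  -0.2,  15.4]), array([-0.0054, -0.6122, -0.0137]))
```

Call:
{"method": "play_rows", "body": {"increments": [[0,[-3,0,3],[0,-0.12,0]],[0,[-7,0,6],[0,-0.25,-0.005]],[0,[-10,0,9],[-0.003,-0.37,-0.01]],[0,[-14,0,12],[-0.005,-0.49,-0.014]],[0,[-17,0,15],[-0.005,-0.612,-0.014]],[0,[-17,0,15],[-0.005,-0.612,-0.014]],[0,[-17,0,15],[-0.005,-0.612,-0.014]]]}}

```text
time_s: 13.45
eef_pos: [0.4563, 0.0047, 0.425]
orientation: [[-0.805, -0.186, 0.563], [-0.152, 0.983, 0.107], [-0.573, 0.0, -0.82]]
force: [0.5, -0.1, 0.6]
finger_gap: 0.0002
```

```bash
python3 - <<'E'
from h import *
np.set_printoptions(precision=4,suppress=True)
s=robot.sense();print(s["time_s"],s["eef_pos"],s["qpos"],s["orientation"][:,2]);R=press(10.7);N=np.array([.605,.032,.209])
im=save("wrist","pics/w6.png")
for x in robot.pinpoint("wrist","nozzle_top")[:2]:
    o,d=wristray(np.array(x["point"])*[512,384],s);print(x,o+d*(.209-o[2])/d[2])
hsv=cv2.cvtColor(im,cv2.COLOR_RGB2HSV)
m=(((hsv[...,0]<5)|(hsv[...,0]>172))&(hsv[...,1]>120)).astype(np.uint8)
for c in cv2.findContours(m,0,2)[0]:
    if cv2.contourArea(c)>150:
        e=cv2.fitEllipse(c);o,d=wristray(e[0],s);print(e,cv2.boundingRect(c),o+d*(.209-o[2])/d[2])
T=N-R[:,2]*.1934;print("to 20mm",inc(T,R))
E
```

```text
13.45 [0.4563 0.0047 0.425 ] [  -7.7838    3.7604  128.9669   37.9598   17.2283 -142.0286] [ 0.5629  0.1069 -0.8196]
{'point': [0.4846, 0.5122], 'conf': 0.69} [0.6037 0.0325 0.209 ]
((122.38819885253906, 218.0301971435547), (47.508277893066406, 64.37901306152344), 74.88887786865234) (87, 190, 67, 52) [ 0.6553 -0.0706  0.209 ]
((248.4046630859375, 191.39964294433594), (41.08587646484375, 43.63912582397461), 176.34451293945312) (228, 169, 42, 46) [0.5968 0.0314 0.209 ]
((20.22855567932129, 66.24320983886719), (23.418270111083984, 95.74769592285156), 159.74378967285156) (0, 33, 43, 75) [ 0.5157 -0.1024  0.209 ]
to 20mm (array([ 0.3, -0.6, 70.3]), array([ 0.0005, -0.0008,  0.0008]))
```

View pics/w6.png

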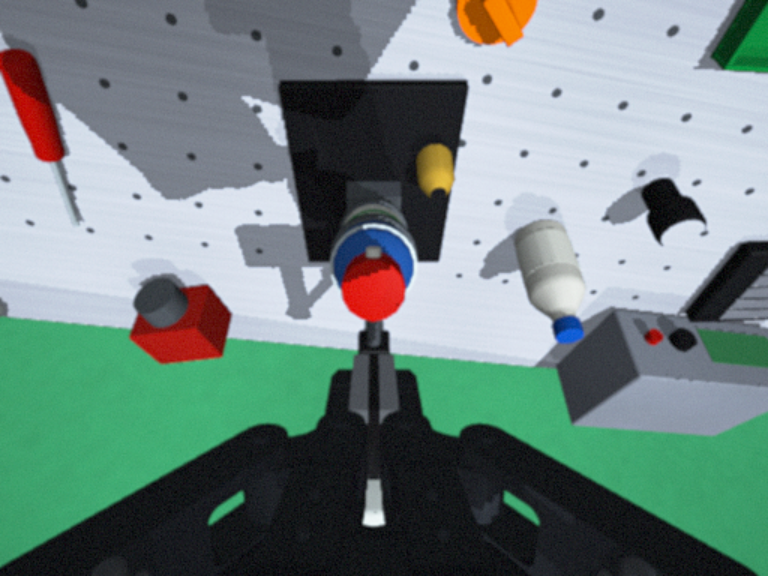

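The wrist view shows the red head at (373,290), in line with the shut fingers at column 373. However, q6 is at -142° and this pose is near a wrist singularity, so q6 could run into its range on the way in. I'll spin the tool half a turn about its own axis first; the shut fingers press the same either way.

Call:
{"method": "play_rows", "body": {"increments": [[0,[0,0,0],[0,0,0.16]],[0,[0,0,0],[0,0,0.33]],[0,[0,0,0],[0,0,0.5]],[0,[0,0,0],[0,0,0.67]],[0,[0,0,0],[0,0,0.84]],[0,[0,0,0],[0,0,1.01]],[0,[0,0,0],[0,0,1.18]],[0,[0,0,0],[0,0,1.35]],[0,[0,0,0],[0,0,1.52]],[0,[0,0,0],[0,0,1.69]],[0,[0,0,0],[0,0,1.86]],[0,[0,0,0],[0,0,2.03]]]}}

```text
time_s: 15.05
eef_pos: [0.4567, 0.0048, 0.4253]
orientation: [[0.194, 0.804, 0.563], [0.947, -0.303, 0.107], [0.257, 0.512, -0.82]]
force: [0.3, -0.1, -1.4]
finger_gap: 0.0001
```

Call:
{"method": "play_rows", "body": {"increments": [[0,[0,0,0],[0,0,0.17]],[0,[0,0,0],[0,0,0.34]],[0,[0,0,0],[0,0,0.51]],[0,[0,0,0],[0,0,0.68]],[0,[0,0,0],[0,0,0.85]],[0,[0,0,0],[0,0,1.02]],[0,[0,0,0],[0,0,1.11]],[0,[0,0,0],[0,0,1.11]]]}}

```text
time_s: 16.05
eef_pos: [0.4569, 0.005, 0.4254]
orientation: [[0.806, 0.185, 0.562], [0.15, -0.983, 0.108], [0.573, -0.002, -0.82]]
force: [0.5, 0.2, -0.3]
finger_gap: 0.0
```

```bash
python3 - <<'E'
from h import *
np.set_printoptions(precision=4,suppress=True)
s=robot.sense();print(s["time_s"],s["eef_pos"],s["qpos"],s["orientation"][:,2]);R=press(10.7)@np.diag([-1,-1,1]);N=np.array([.603,.032,.209])
T=N-R[:,2]*.1834;print("to 10mm",inc(T,R))
E
```

```text
16.05 [0.4569 0.005  0.4254] [ -7.7282   3.7735 128.8558  37.7174  17.3281  38.3878] [ 0.5624  0.1076 -0.8199]
to 10mm (array([-2.3,  0.7, 79.1]), array([-0.0013,  0.0012, -0.0019]))
```

Call:
{"method": "play_rows", "body": {"increments": [[0,[-1,0,8],[0,0,0]],[0,[-1,0,18],[0,0,0]],[0,[-1,0,28],[0,0,0]],[0,[-2,0,38],[-0.001,0.001,-0.002]],[0,[-2,1,45],[-0.001,0.001,-0.002]],[0,[-2,1,50],[-0.001,0.001,-0.002]],[0,[-2,1,50],[-0.001,0.001,-0.002]],[0,[-2,1,50],[-0.001,0.001,-0.002]]]}}

```text
time_s: 17.05
eef_pos: [0.4836, 0.0092, 0.3834]
orientation: [[0.805, 0.187, 0.563], [0.153, -0.982, 0.107], [0.573, 0.0, -0.819]]
force: [-0.5, -0.3, 0.8]
finger_gap: -0.0001
```

```bash
python3 - <<'E'
from h import *
np.set_printoptions(precision=4,suppress=True)
s=robot.sense();print(s["time_s"],s["eef_pos"],s["qpos"],s["force"]);R=press(10.7)@np.diag([-1,-1,1]);N=np.array([.603,.032,.209])
print("to 5mm",inc(N-R[:,2]*.1784,R))
a=robot.capture("scene");cv2.imwrite("pics/s7.png",cv2.resize(a[110:290,190:340],None,fx=3.3,fy=3.3,interpolation=cv2.INTER_CUBIC)[:,:,::-1])
E
```

```text
17.05 [0.4836 0.0092 0.3834] [ -6.5165  10.2635 129.1685  55.5236  11.9131  20.7385] [-0.5416 -0.2833  0.7531]
to 5mm (array([-0.5, -0.2, 34.2]), array([-0.0005,  0.0002,  0.0013]))
```

View pics/s7.png

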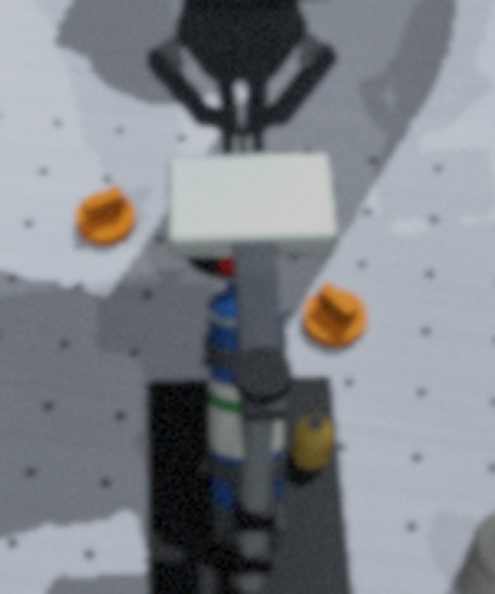

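The scene crop shows the shut fingers coming in under the front of the lamp at (243,140), clear of it. Moving in slowly.

Call:
{"method": "play_rows", "body": {"increments": [[0,[0,0,6],[0,0,0]],[0,[0,0,12],[0,0,0]],[0,[0,0,18],[0,0,0]],[0,[0,0,24],[0,0,0]],[0,[0,0,30],[0,0,0]],[0,[0,0,34],[0,0,0]],[0,[0,0,34],[0,0,0]],[0,[0,0,34],[0,0,0]]]}}

```text
time_s: 18.1
eef_pos: [0.5027, 0.0128, 0.3559]
orientation: [[0.805, 0.187, 0.564], [0.153, -0.982, 0.107], [0.574, 0.0, -0.819]]
force: [-0.3, -0.7, -0.8]
finger_gap: 0.0
```

```bash
python3 - <<'E'
from h import *
np.set_printoptions(precision=4,suppress=True)
s=robot.sense();print(s["time_s"],s["eef_pos"],s["qpos"],s["force"]);R=press(10.7)@np.diag([-1,-1,1]);N=np.array([.603,.032,.209])
print("to contact",inc(N-R[:,2]*.1734,R))
E
```

```text
18.1 [0.5027 0.0128 0.3559] [ -5.6727  14.6715 128.7875  74.3461   9.6898   2.2652] [-0.2965 -0.7196 -0.7538]
to contact (array([-0.6, -0.2,  5.5]), array([-0.0003, -0.0002,  0.0013]))
```

Call:
{"method": "play_rows", "body": {"increments": [[0,[0,0,2],[0,0,0]],[0,[0,0,4],[0,0,0]],[0,[0,0,6],[0,0,0]],[0,[0,0,8],[0,0,0]],[0,[0,0,8],[0,0,0]]]}}

```text
time_s: 18.73
eef_pos: [0.5073, 0.0137, 0.3493]
orientation: [[0.804, 0.187, 0.564], [0.153, -0.982, 0.107], [0.574, 0.0, -0.819]]
force: [-2.2, -0.8, 4.6]
finger_gap: -0.0
```

Call:
{"method": "play_rows", "body": {"increments": [[0,[0,0,2],[0,0,0]],[0,[0,0,4],[0,0,0]],[0,[0,0,6],[0,0,0]],[0,[0,0,7],[0,0,0]],[0,[0,0,7],[0,0,0]]]}}

```text
time_s: 19.35
eef_pos: [0.511, 0.0144, 0.3438]
orientation: [[0.804, 0.187, 0.564], [0.153, -0.982, 0.107], [0.574, 0.001, -0.819]]
force: [-12.7, -3.2, 15.8]
finger_gap: -0.0002
```

The force is 20 N and purely axial, well above the 8 N hold force, so the head is on its stop. Hold briefly, then back off along the axis.

Call:
{"method": "play_rows", "body": {"increments": [[0,[0,0,0.3],[0,0,0]],[0,[0,0,0.3],[0,0,0]],[0,[0,0,0],[0,0,0]],[0,[0,0,-4],[0,0,0]],[0,[0,0,-9],[0,0,0]],[0,[0,0,-15],[0,0,0]],[0,[0,0,-22],[0,0,0]],[0,[0,0,-30],[0,0,0]],[0,[0,0,-40],[0,0,0]],[0,[0,0,-50],[0,0,0]],[0,[0,0,-60],[0,0,0]],[0,[0,0,-60],[0,0,0]]]}}

```text
time_s: 20.85
eef_pos: [0.4771, 0.008, 0.3933]
orientation: [[0.804, 0.187, 0.565], [0.153, -0.982, 0.107], [0.575, 0.001, -0.818]]
force: [0.4, -0.2, -0.2]
finger_gap: 0.0001
```

Call:
{"method": "play_rows", "body": {"increments": [[0,[0,0,-8],[0,0,0]],[0,[0,0,-18],[0,0,0]],[0,[0,0,-30],[0,0,0]],[0,[0,0,-40],[0,0,0]],[0,[0,0,-40],[0,0,0]],[0,[0,0,-40],[0,0,0]]]}}

```text
time_s: 21.6
eef_pos: [0.4547, 0.0038, 0.4256]
orientation: [[0.804, 0.187, 0.565], [0.153, -0.982, 0.107], [0.575, 0.001, -0.818]]
force: [-0.4, 0.1, 0.4]
finger_gap: -0.0002
```

```bash
python3 - <<'E'
from h import *
np.set_printoptions(precision=4,suppress=True)
s=robot.sense();print(s["time_s"],s["eef_pos"],s["qpos"],s["force"])
a=robot.capture("scene");b=robot.capture("top")
cv2.imwrite("pics/f.png",np.hstack([cv2.resize(b[90:300,90:410],(480,315)),cv2.resize(a[110:310,90:410],(320,200))[:,:] if 0 else cv2.resize(a[130:310,150:420],(315,315))])[:,:,::-1])
for l,z in(("nozzle_top",.209),("lamp",.294)):
    for x in robot.pinpoint("top",l)[:1]: print(l,atz("top",x["point"],z))
E
```

```text
21.6 [0.4547 0.0038 0.4256] [ -7.976    3.556  129.126   38.3825  17.2658  37.3492] [-0.4475  0.1402  0.446 ]
nozzle_top [0.6071 0.0283 0.209 ]
lamp [0.6078 0.0349 0.294 ]
```

View pics/f.png

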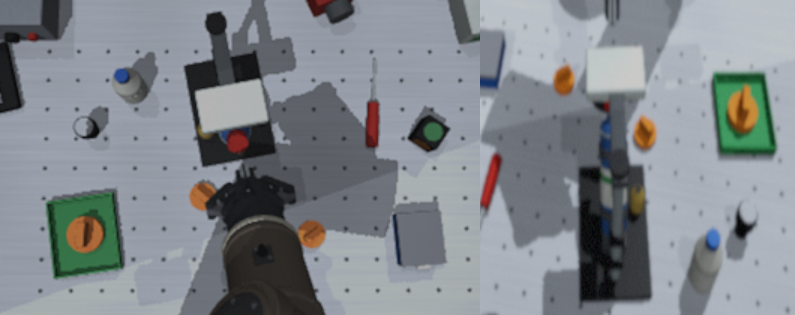

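The cap is in the dish at (85,233), knob up. The red head at (237,143) is back where it was before the press, the other things are undisturbed, and the arm is clear. Handing in.

```bash
python3 -c "
from cell import robot
print(robot.close_job())"
```

```text
the job is handed in; nothing more can be done
None
```

The job is done and handed in at about 21.7 s on the robot's clock, well inside the 50 s limit; no verdict is reported.

- **Cap:** I lifted the largest orange cap off the lens and lowered it onto the dish floor. Contact came at the predicted height with about 4 N, then I let go. Pictures after release and at the end show it in the dish, knob up.
- **Spray head:** With the fingers shut, I pressed along the can's slope from the lens side until the force reached about 20 N, purely axial. That is well above the 8 N hold force, so the head was at its stop. I held it there for about half a second and backed straight off.
- **Last checks:** Force on the arm was near zero and the arm was clear of everything. The top view put the red head back within about 2 mm of its earlier place, and the other things looked unmoved.
- **Limits of the checks:** My estimates of the head's position differed by about 4 mm along x between the views, which is small against its 35 mm top. The head's travel was judged from force only, as I had no direct reading of it. The lamp's marked point came out about 5 mm nearer in x in the last view than before. I put that down to the network's scatter, as no force showed any touch.

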